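Clamp an oyster shell in the preparation fixture

TASK

Clamp the oyster shell that lies in the iron fixture: push the steel strap round by its upright peg with the outside of the fingers until it lies over the shell against its stop, and only then press the cam lever fully down. Nothing is to be gripped or picked up, the shell must stay where it lies, and everything else on the bench is left alone; finish clear of everything.

Things in the scene. Friction and masses are not known exactly. Their poses are not given: they have to be found in the camera images.
- fixture: Dark cast-iron clamping fixture fixed to the bench: base 100 x 220 x 14 mm (its x by y by z). Origin at the centre of its underside on the bench; z up. Its -y end carries the round strap post, its +y end the cam post (two cheeks, 52 mm wide in x, 26 mm in y, top 86 mm above the bench). Between them, on a cork-faced rising pad whose top starts 26 to 27 mm high, lies the oyster shell.
- strap (a joint): Angle of the steel strap about the vertical axis through point strap_pivot, rad. 0 = lying over the shell along the fixture's +y axis, against its stop; it grows as the strap is swung aside, anticlockwise seen from above, towards the fixture's -x side (1.57 = pointing along -x). It starts well aside. It needs about 1.5 N at the peg and stays where it is left.
- strap_pivot (a point): Point on the strap's vertical pivot axis, 70 mm from the fixture's origin towards its -y, 68 mm above the bench (mid-thickness of the strap). The strap is 24 mm wide, 8 mm thick (its top 72 mm above the bench) and reaches 118 mm from this axis; the pivot nut's top is 88 mm above the bench.
- strap_peg (a point): Middle of the upright steel peg on the strap, 100 mm from the pivot axis: 14 mm in diameter, from the strap's top (72 mm above the bench) to 106 mm; this point is 89 mm above the bench and moves with the strap. There is free space all round it above the strap.
- anvil: Square cork-faced pad, 85 x 85 mm, on which the shell lies in the middle of the fixture; origin at the centre of its underside, 11 mm below its top. The lever's cam raises it, with the shell, by about 4 mm as the lever comes down, which nips the shell against a 20 mm rubber foot under the strap (70 mm from the strap's pivot axis; it passes about 3 mm above the shell as the strap swings).
- lever (a joint): Angle of the cam lever above level, rad: 0 = fully down, level, against its stop; it starts raised at 0.85 to 1.05 and stays where it is left. Its hinge axis is the fixture's x axis through point lever_pivot. Pushing it down takes about 2 N near its end.
- lever_pivot (a point): Hinge of the cam lever, between the cam post's cheeks, 75 mm from the fixture's origin towards its +y and 72 mm above the bench. The lever points from here away from the shell, along the fixture's +y axis and up; it is a straight bar 18 mm wide and 10 mm thick with a rounded end, 110 mm long from the hinge.
- lever_end (a point): Point on the centre line of the lever 90 mm from its hinge, near the free end; moves with the lever.
- oyster: Thick grey-white oyster shell lying loose in the fixture, 90 x 64 x 26 mm, top 52 mm above the bench; origin at the centre of its underside. It is only to be clamped.
- urchin_center (a point): Centre of the pink sea urchin test, 78 mm across, 44 mm tall, loose on the bench: leave alone.
- tin_center (a point): Centre of the round tin specimen box, 75 mm across, 35 mm tall, loose: leave alone.
- spot_plate_center (a point): Centre of the white ceramic spot plate, 88 x 114 x 12 mm, loose: leave alone.
- pick_center (a point): Middle of the steel dental pick, 150 mm long, 7 mm thick, lying loose: leave alone.
- brush_center (a point): A point on the small brush, 160 mm long, lying loose: leave alone.
- valve_center (a point): Centre of a second, smaller oyster valve, 78 x 55 x 17 mm, loose on the bench: leave alone.
There are look-alikes about, which are no part of the job. What is shaped like the oyster but black, orange or yellow is not meant.

How it is judged (in metres and radians):
On the way, in this order (a step that is already met when the one before it is completed fails the run):
1. the strap lies over the shell against its stop (value of joint strap below 0.08 rad), for 0.2 s.
2. the cam lever is fully down and the shell is nipped (value of joint lever below 0.08 rad and contact force between anvil and oyster above 4 N), for 0.2 s.
At the end, for the whole second after the job is handed in: The strap is within 0.08 rad of its stop over the shell, the cam lever within 0.08 rad of fully down, the shell is nipped (the cork pad presses up on it with more than 4 N, twice its weight), and the shell is at rest within 10 mm of where it lay (all of step 2 and value of joint strap below 0.08 rad and distance of oyster from where it was at the start of the episode below 0.01 m and linear speed of oyster below 0.02 m/s); the robot touches nothing.
It fails at once if the lever is pushed down while the strap is not over the shell (value of joint lever below 0.5 rad and value of joint strap above 0.12 rad).
It fails at once if the shell is lifted, carried or shoved by more than 10 mm (distance of oyster from where it was at the start of the episode above 0.01 m).
It fails at once if the strap's peg is taken between the fingers (distance between the grasp point and strap_peg below 0.01 m).
It fails at once if the lever's end is taken between the fingers (distance between the grasp point and lever_end below 0.01 m).
It fails at once if something else on the bench is moved by more than 15 mm (distance of any of urchin_center, tin_center, spot_plate_center, pick_center, brush_center, valve_center from where it was at the start of the episode above 0.015 m).
It also fails if it takes over 48 s, if anything falls off the work surface, if the arm or the gripper's body presses on something with over 40 N, if the wrist force passes 120 N, or if a joint passes its speed limit or range.

ROBOT

A 7-joint arm with a two-finger parallel gripper is mounted at the origin on the work surface. World frame = base frame: x ahead of the robot, y to its left, z up, the work surface at z = 0. Lengths are in m, angles in degrees, forces in N, time in s.
With the tool pointing down it reaches from about 0.35 to 0.775 m from the base axis. Payload 3.1 kg.
Tool frame: the origin (TCP) lies on the centre line of the jaws, within the pads' length; the fingertips stand 17 mm ahead of it and the grasp point (between the pads) lies 2 mm behind it (robot.tip_reach is the distance from the TCP to the fingertips, in m); z points along the fingers, y is the line along which they close (so a half turn about z gives the same grasp; the last joint's range is limited). The gripper opens to 85 mm and grips with 20 to 120 N. Pads are 22 mm wide; open, the fingers measure 114 mm over their backs; the gripper's body (76 mm by 85 mm) begins 54 mm behind the grasp point. The pads swing forward as they close: fully open they stand 13 mm farther back than shut.
Start: joints at [66.709, 17.813, 0.802, 86.603, -0.252, 75.585, -1.558], TCP at [0.196, -0.514, 0.211] pointing down, gripper open.
Joint ranges: [-154.91, 154.91], [-16.99, 109.72], [-72.82, 74.43], [7.12, 147.25], [-82.49, 262.49], [11.32, 116.49], [-174.64, 174.64]. Speed limits (degrees/s): [159.86, 159.86, 180, 180, 180, 180, 180].

INTERFACE

Orientations are given as [roll, pitch, yaw] about the fixed x, y, z axes, in that order (R = Rz(yaw) Ry(pitch) Rx(roll)).
In Python, from station import robot, fingers, vision, workorder, recognise gives the robot as it stands. Calls block until the motion is done:
- robot.move_to(position, orientation): joint-space move of the TCP to a pose.
- robot.line_to(position, orientation=None, velocity=0.15, f_stop=None): straight line of the TCP; orientation=None keeps the orientation; velocity is the mean speed in m/s. With f_stop (N) it stops when the force on the tool has changed by that much, and returns True; else False.
- robot.move_j(angles): joint-space move.
- fingers.gripper_to(opening, force=None): opening from 0.0 (shut) to 1.0 (fully open); force is the grip in N (None keeps the last); returns when the fingers have stopped.
- robot.pause(seconds).
- robot.inverse_kinematics(position, orientation): joint angles nearest the present ones, or None.
- vision.grab_frame(name): name is "side" or "top" or "wrist"; returns the picture (480x640x3 uint8, red, green, blue); there is no depth.
- vision.calibration(name): a dict with "mtx" (3x3 intrinsics, pixels), "extrinsics" (4x4, takes a point from world to camera coordinates); the wrist camera has in their place "T_tool_cam" (4x4, takes a point from camera to tool coordinates, whose origin is the TCP and whose axes are the flange's). Camera axes: x right, y up, looking along -z (the intrinsics and any distortion apply to the point x, -y, -z); pixel columns grow to the right and rows downward; lengths in m; the calibration is good to about 2 mm. A picture is of the moment at which its call begins: read the wrist's pose just before it. calibration takes no time and is no camera call.
A pose or a line that the arm cannot do raises robot.PlanningError and nothing moves.
- workorder.close_job(): hands the job in; it is judged then, once.
Trained networks look in the newest picture that a camera, given by its name, has taken for a name from the list of things; names that differ only in an ending like _2 or _b are one class to them, and where a whole thing is asked for, a point or a joint stands for the part that bears it (a point fixed in the world has none). Each returns a list of dicts, best first, with "p" (0 to 1); they miss things now and then, are a little off and sometimes report something else, mostly with a low value. They report only what shows in the picture. A call takes as long as a camera call. They do not tell look-alikes from the thing itself.
- recognise(label, camera): "rect" ([centre column, centre row, width, height] in pixels, round what is visible of it).
Readings, each from a call of its own:
- robot.current_time_s(): time.
- robot.current_joint_positions(): joint angles.
- robot.current_dq(): joint speeds.
- robot.current_joint_torque(): joint torques, N m.
- robot.current_tool_pos(): TCP position.
- robot.current_eef_rot(): TCP orientation.
- robot.current_contact_force(): force on the tool from outside, world axes, zero at the start.
- robot.current_torque(): the same for the moment, N m.
- robot.current_finger_gap(): opening from 0.0 (shut) to 1.0 (fully open).
- robot.current_gripper_force(): force on a finger pad.
Only numpy, scipy, OpenCV 4.12 (cv2) and the standard library are available. Lean on these libraries where they do the work, as an engineer would, in place of code of your own. Each camera call takes 0.05 s, during which the arm holds its last target. There are 200 camera calls.

## Working session

There is one attempt and no reset: what is moved stays moved. The work goes in short steps, each a Python script; the robot and the scene stay as the last script left them, time stands still between calls to the robot, and variables do not carry over. Pictures are saved under pics/ and viewed, at most 10 in all, crops included, and the job is handed in when it is done.

```bash
mkdir -p pics; ls; cat > h.py <<'E'
import numpy as np, cv2
from station import robot, fingers, vision, workorder, recognise
def grab(cam,name):
    im=vision.grab_frame(cam); cv2.imwrite(f'pics/{name}.png',im[:,:,::-1]); return im
def proj(cam,P):
    c=vision.calibration(cam); p=c['extrinsics']@np.append(P,1); p=np.array([p[0],-p[1],-p[2]]); q=np.array(c['mtx'])@p; return q[:2]/q[2]
def ray(cam,u,v,z):
    c=vision.calibration(cam); E=np.array(c['extrinsics']); d=np.linalg.inv(np.array(c['mtx']))@[u,v,1]; d=np.array([d[0],-d[1],-d[2]])
    R=E[:3,:3]; o=-R.T@E[:3,3]; w=R.T@d; return o+w*(z-o[2])/w[2]
E
python3 - <<'E'
from h import *
grab('top','top0');
for n in ['fixture','strap_peg','strap','oyster','lever','lever_end','anvil']:
    print(n,[(np.round(r['rect']).tolist(),round(r['p'],2)) for r in recognise(n,'top')][:4])
grab('side','side0')
for n in ['fixture','strap_peg','strap','oyster','lever','lever_end']:
    print(n,[(np.round(r['rect']).tolist(),round(r['p'],2)) for r in recognise(n,'side')][:4])
for c in ['top','side']: print({k:np.round(v,3).tolist() if not isinstance(v,str) else v for k,v in vision.calibration(c).items()})
print(robot.current_eef_rot())
E
```

```text
pics
fixture [([333.0, 273.0, 122.0, 85.0], 0.86)]
strap_peg [([360.0, 294.0, 42.0, 40.0], 0.82), ([229.0, 250.0, 31.0, 71.0], 0.38)]
strap [([354.0, 295.0, 41.0, 43.0], 0.74), ([413.0, 326.0, 24.0, 29.0], 0.25)]
oyster [([343.0, 265.0, 34.0, 38.0], 0.92), ([359.0, 152.0, 32.0, 37.0], 0.87), ([353.0, 338.0, 37.0, 35.0], 0.83), ([414.0, 326.0, 30.0, 32.0], 0.73)]
lever [([298.0, 251.0, 42.0, 30.0], 0.57), ([284.0, 192.0, 32.0, 34.0], 0.39)]
lever_end [([294.0, 251.0, 44.0, 22.0], 0.6)]
anvil [([344.0, 267.0, 46.0, 45.0], 0.97), ([342.0, 266.0, 31.0, 38.0], 0.57)]
fixture [([284.0, 254.0, 94.0, 154.0], 0.63)]
strap_peg [([268.0, 272.0, 66.0, 44.0], 0.84)]
strap [([270.0, 271.0, 66.0, 45.0], 0.92), ([246.0, 231.0, 37.0, 34.0], 0.65), ([303.0, 194.0, 67.0, 15.0], 0.35)]
oyster [([298.0, 271.0, 44.0, 20.0], 0.74), ([272.0, 420.0, 49.0, 54.0], 0.67), ([417.0, 329.0, 38.0, 41.0], 0.66), ([440.0, 276.0, 43.0, 25.0], 0.58)]
lever [([302.0, 205.0, 19.0, 60.0], 0.8), ([285.0, 250.0, 89.0, 154.0], 0.33)]
lever_end [([304.0, 206.0, 18.0, 62.0], 0.68), ([304.0, 195.0, 65.0, 17.0], 0.5)]
{'mtx': [[508.449, 0.0, 327.169], [0.0, 508.449, 243.602], [0.0, 0.0, 1.0]], 'extrinsics': [[-0.023, -1.0, 0.017, -0.039], [0.992, -0.02, 0.128, -0.578], [-0.127, 0.02, 0.992, -1.089], [0.0, 0.0, 0.0, 1.0]]}
{'mtx': [[537.526, 0.0, 324.177], [0.0, 537.526, 232.801], [0.0, 0.0, 1.0]], 'extrinsics': [[0.982, -0.188, 0.008, -0.582], [0.123, 0.674, 0.728, -0.107], [-0.143, -0.714, 0.685, -1.046], [0.0, 0.0, 0.0, 1.0]]}
[1.79996749e+02 1.13525820e-03 2.09044323e+01]
```

```bash
python3 - <<'E'
import cv2
a=cv2.imread('pics/top0.png'); cv2.imwrite('pics/top0c.png',cv2.resize(a[130:390,200:460],(780,600)[::1] if 0 else (600,600)))
b=cv2.imread('pics/side0.png'); cv2.imwrite('pics/side0c.png',cv2.resize(b[150:390,170:470],(750,600)))
E
```

```text
(no output)
```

View pics/top0.png

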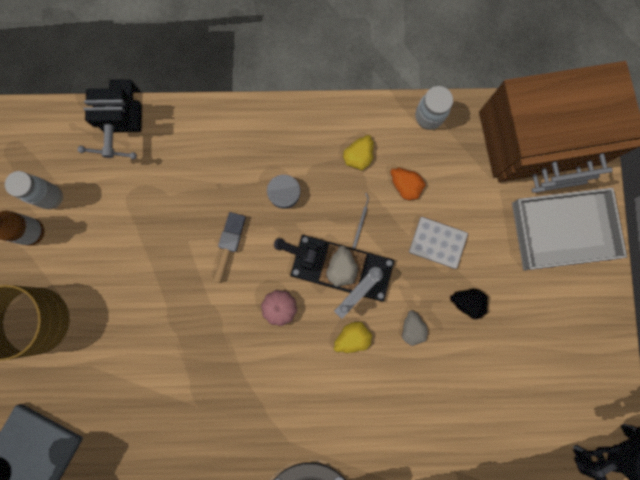

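View pics/top0c.png

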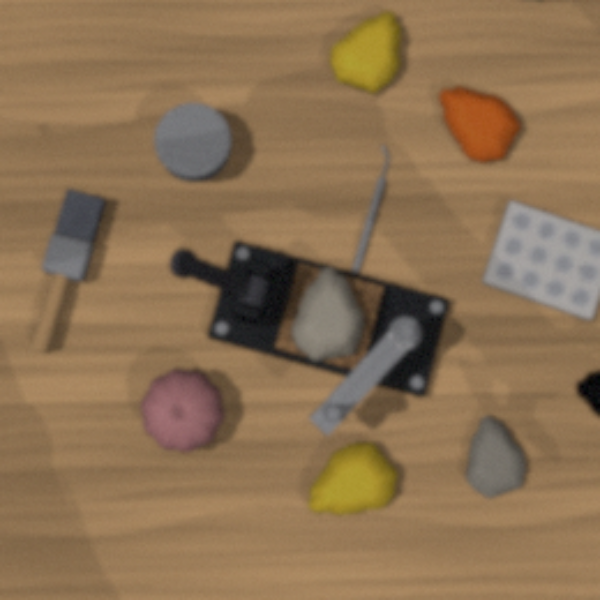

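View pics/side0c.png

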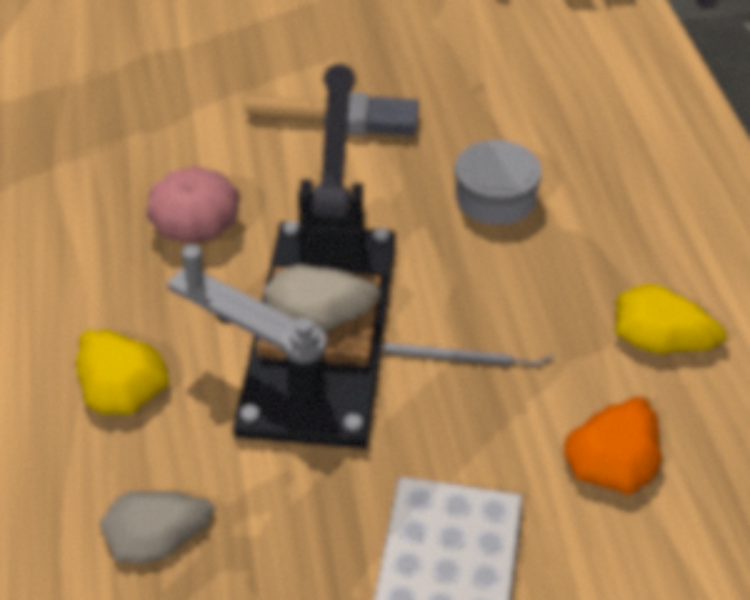

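The pictures show the grey-white oyster on the cork in the fixture at top (343,265). Look-alikes are the grey valve (414,327), yellow (360,152) and (353,338), orange (407,183) and black (471,302). The strap's nut is at about (375,273), its peg at (345,308) and the lever knob at (279,244). The crop confirms the oyster in the fixture.

```bash
cat > fit.py <<'E'
from h import *
from scipy.optimize import least_squares
T=lambda x,y:(200+x/2.3077,130+y/2.3077); S=lambda x,y:(170+x/2.5,150+y/2.5)
def model(p):
    x,y,yaw,s,l=p; c,sn=np.cos(yaw),np.sin(yaw); f=lambda a,b,z:np.array([x+c*a-sn*b,y+sn*a+c*b,z])
    nut=f(0,-.07,.088); peg=f(-.1*np.sin(s),-.07+.1*np.cos(s),.106)
    knob=f(0,.075+.104*np.cos(l),.072+.104*np.sin(l)); cen=f(0,0,.016)
    return f,nut,peg,knob,cen
obs=[('top','nut',T(405,329)),('top','peg',T(334,411)),('top','knob',T(183,263)),('top','cen',T(329.5,317.5)),
('side','nut',S(306,333)),('side','peg',S(192,251)),('side','knob',S(339,77))]
def res(p):
    f,nut,peg,knob,cen=model(p); d=dict(nut=nut,peg=peg,knob=knob,cen=cen)
    return np.concatenate([proj(c,d[k])-o for c,k,o in obs])
x0=ray('top',*obs[3][2],.016)
r=least_squares(res,[x0[0],x0[1],-.25,1,.95],loss='soft_l1')
if __name__=='__main__':
    print(r.x,np.degrees(r.x[2])); print(res(r.x).reshape(-1,2).round(1)); 
    for n,m in zip(['nut','peg','knob','cen'],model(r.x)[1:]): print(n,m.round(4))
    for n,u in [('urchin',(279,307)),('yel',(353,338)),('valve',(414,327)),('tin',(284,191))]: print(n,ray('top',*u,.03).round(3))
E
python3 fit.py
```

```text
[ 0.52457474 -0.08613896 -0.28283255  1.07508795  0.93005381] -16.205111241810314
[[ 1.3  0.8]
 [ 0.1  0.2]
 [ 0.   0. ]
 [ 0.2 -0. ]
 [-0.1 -2.5]
 [ 0.7  0.4]
 [ 0.1 -2.1]]
nut [ 0.505  -0.1534  0.088 ]
peg [ 0.4338 -0.0831  0.106 ]
knob [0.5629 0.0456 0.1554]
cen [ 0.5246 -0.0861  0.016 ]
urchin [0.44  0.057 0.03 ]
yel [ 0.369 -0.103  0.03 ]
valve [ 0.39  -0.238  0.03 ]
tin [0.699 0.043 0.03 ]
```

```bash
cat >> fit.py <<'E'
f=model(r.x)[0]; YAW=np.degrees(r.x[2]); S0=r.x[3]; L0=r.x[4]
def pushpose(s,off,z,yawoff):
    p=f(-.1*np.sin(s)-off*np.cos(s),-.07+.1*np.cos(s)-off*np.sin(s),z)
    return p,[180,0,(YAW+90+np.degrees(s)+yawoff+180)%360-180]
E
python3 - <<'E'
from fit import *
print(robot.tip_reach,robot.current_time_s())
fingers.gripper_to(0.0,40)
best=None
for yo in (0,180):
    ok=[robot.inverse_kinematics(*pushpose(s,o,z,yo)) for s,o,z in ((S0,.045,.2),(S0,.045,.1),(S0/2,.02,.1),(0,.02,.1))]
    print(yo,[None if q is None else np.round(q[-1]) for q in ok])
    if all(q is not None for q in ok) and (best is None or abs(ok[0][-1])<best[0]): best=(abs(ok[0][-1]),yo)
yo=best[1]; print('yo',yo)
robot.move_to(*pushpose(S0,.045,.2,yo))
robot.line_to(pushpose(S0,.045,.099,yo)[0],velocity=.1)
print(robot.current_contact_force(),robot.current_time_s(),robot.current_tool_pos())
s=grab('side','s1'); t=grab('top','t1')
a=cv2.resize(s[190:340,190:340],(400,400)); b=cv2.resize(t[230:360,280:410],(400,400))
cv2.imwrite('pics/c1.png',np.hstack([a,b])[:,:,::-1])
E
```

```text
0.017 0.75
0 [np.float64(57.0), np.float64(52.0), np.float64(9.0), np.float64(-25.0)]
180 [np.float64(-122.0), np.float64(-124.0), np.float64(-165.0), np.float64(141.0)]
yo 0
[ 0.68275138 -0.62728233  0.15310841] 4.325 [ 0.40288258 -0.11532209  0.09955303]
```

View pics/c1.png

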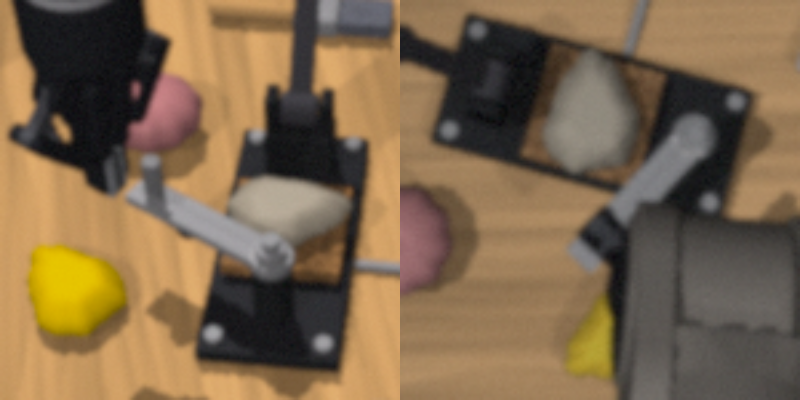

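The view shows the shut fingers at side-crop (105,185), beside the peg (150,160) on its outer side and clear of the strap. Now I push along the arc.

```bash
python3 - <<'E'
from fit import *
hit=False
for s in [S0]+list(np.linspace(S0,0.05,6)[1:]):
    p,o=pushpose(s,.0215,.099,0)
    hit=robot.line_to(p,o,velocity=.08,f_stop=20)
    print(round(s,2),hit,robot.current_contact_force().round(1))
    if hit: break
if not hit:
    p,o=pushpose(-.12,.0215,.099,0)
    print('final',robot.line_to(p,o,velocity=.03,f_stop=9),robot.current_contact_force().round(1))
print(robot.current_tool_pos(),pushpose(0,.0215,.099,0)[0],robot.current_time_s())
robot.pause(.3)
t=grab('top','t2'); s=grab('side','s2')
a=cv2.resize(s[170:320,200:350],(400,400)); b=cv2.resize(t[220:350,270:400],(400,400))
cv2.imwrite('pics/c2.png',np.hstack([a,b])[:,:,::-1])
E
```

```text
1.08 False [ 0.2 -0.6  0.5]
0.87 False [-0.4 -0.1  0.2]
0.67 False [ 0.5  0.2 -0.3]
0.46 False [-0.1  0.3  0. ]
0.26 False [ 0.1  0.1 -0.4]
0.05 False [-0.2 -0.9 -0.1]
final False [-0.2 -0.5 -0.1]
[ 0.52401555 -0.0529273   0.09893311] [ 0.51230126 -0.05133075  0.099     ] 7.6333
```

View pics/c2.png

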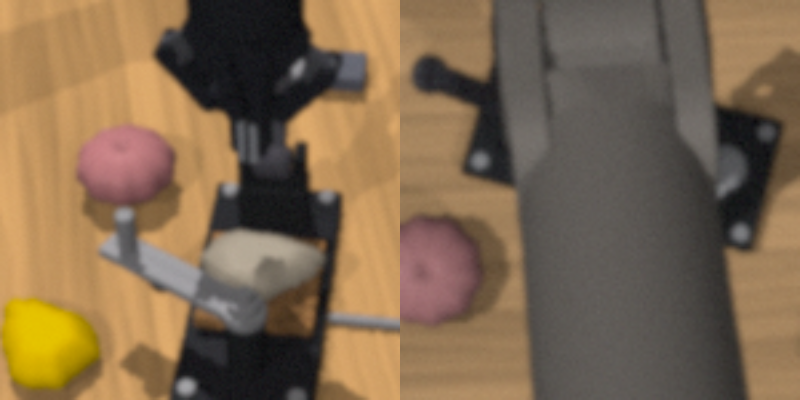

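The strap has not moved: its peg is still at side-crop (125,215) and the fingers now stand near (255,160). I'll check where the tip and peg project.

```bash
python3 - <<'E'
from fit import *
n1=np.array([0.40288258,-0.11532209,.0825]); print('tip1',proj('side',n1),'seen 229,259', proj('top',n1))
n2=np.array([.524,-.0529,.082]); print('tip2',proj('side',n2),'seen 297,232')
m=model(r.x)
for n,q in zip(['nut','peg','knob','cen'],m[1:]): print(n,proj('side',q),proj('top',q))
print(robot.current_finger_gap())
for sx,sy in ((246.8,250.4),(292.4,283.2)):
  for z in (.072,.106): print(ray('side',sx,sy,z).round(4))
print(ray('top',344.7,308,.106).round(4),ray('top',375.5,272.6,.088).round(4))
for c in('top','side'): print(vision.calibration(c).keys())
E
```

```text
tip1 [232.93222769 274.78946665] seen 229,259 [360.03877366 322.88322296]
tip2 [294.59100667 242.59112306] seen 297,232
nut [292.33063779 280.66319506] [376.79930384 273.3868216 ]
peg [247.51286861 250.81898995] [344.80725009 308.26148488]
knob [305.6518791  178.68714515] [279.31943113 243.97994564]
cen [298.4132665  278.49143994] [342.96294527 267.58033161]
0.0010106488007724846
[ 0.4325 -0.0474  0.072 ]
[ 0.4327 -0.0818  0.106 ]
[ 0.5058 -0.1452  0.072 ]
[ 0.5025 -0.1751  0.106 ]
[ 0.4344 -0.0829  0.106 ] [ 0.5068 -0.1507  0.088 ]
dict_keys(['mtx', 'extrinsics'])
dict_keys(['mtx', 'extrinsics'])
```

View pics/s2.png

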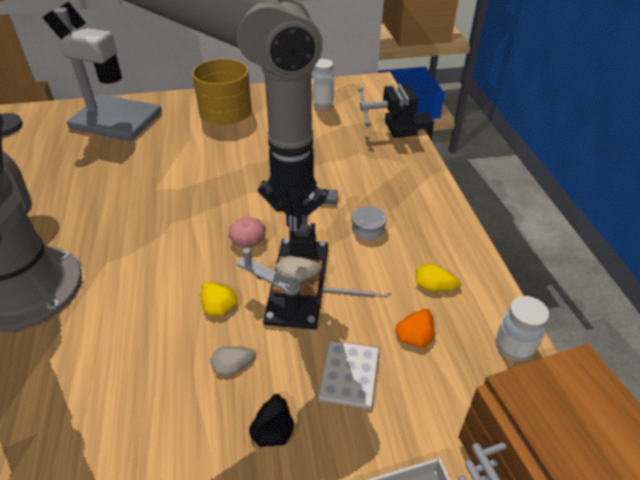

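The tip shows about 10–15 px higher than predicted, so it seems to have passed over the peg. I'll touch bare bench at about (0.30, -0.20) to measure the real tip height.

```bash
python3 - <<'E'
from fit import *
p=robot.current_tool_pos(); robot.line_to([p[0],p[1],.25],velocity=.2)
o=pushpose(S0,.0215,.1,0)[1]
robot.move_to([.30,-.20,.12],o)
print(robot.current_tool_pos(),robot.current_eef_rot())
a=robot.line_to([.30,-.20,.06],velocity=.1,f_stop=4)
b=a or robot.line_to([.30,-.20,-.03],velocity=.04,f_stop=4)
print(a,b,robot.current_tool_pos(),robot.current_contact_force(),robot.current_time_s())
s=grab('side','s3')
print(proj('side',robot.current_tool_pos()))
u=[int(x) for x in proj('side',robot.current_tool_pos())]; print(u)
cv2.imwrite('pics/c3.png',cv2.resize(s[max(0,u[1]-100):u[1]+50,max(0,u[0]-75):u[0]+75],(600,600))[:,:,::-1])
E
```

```text
[ 0.30062624 -0.19986904  0.12008444] [1.79976532e+02 2.33836554e-02 1.35415554e+02]
False True [ 0.29992995 -0.19996968 -0.0199233 ] [-0.06713075  1.0896488   7.2382408 ] 13.0
[184.24614215 355.85849772]
[184, 355]
```

View pics/c3.png

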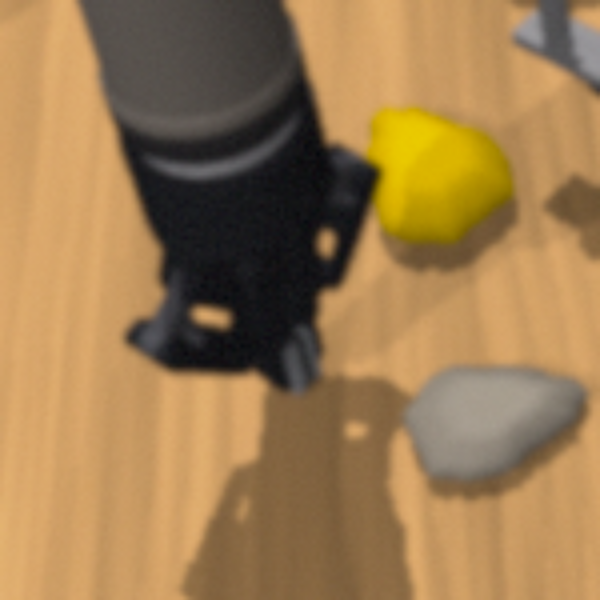

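Contact came at reported z = -0.020, so the true tips are 20 mm above the reported TCP, where they should be 17 mm below it. The picture shows the tip at crop (290,385), on the bench. I'll check for a lateral offset too, then repeat the push 37 mm lower.

```bash
python3 - <<'E'
from fit import *
print('tip xy by camera',ray('side',109+290/4,255+385/4,0.0))
Z=.099-.037
p=robot.current_tool_pos(); robot.line_to([p[0],p[1],.15],velocity=.2)
robot.move_to(*pushpose(S0,.05,.15,0))
print(robot.line_to(pushpose(S0,.05,Z,0)[0],velocity=.1,f_stop=5))
print(robot.line_to(pushpose(S0,.0,Z,0)[0],velocity=.03,f_stop=1.2),robot.current_contact_force().round(2))
q=robot.current_tool_pos(); print('offset at contact',np.linalg.norm(q[:2]-pushpose(S0,0,Z,0)[0][:2]),robot.current_time_s())
s=grab('side','s4'); t=grab('top','t4')
a=cv2.resize(s[190:340,190:340],(400,400)); b=cv2.resize(t[230:360,280:410],(400,400))
cv2.imwrite('pics/c4.png',np.hstack([a,b])[:,:,::-1])
E
```

```text
tip xy by camera [ 0.29849338 -0.20363115  0.        ]
False
True [-0.41 -0.32  0.21]
offset at contact 0.01901295899382595 16.6917
```

View pics/c4.png

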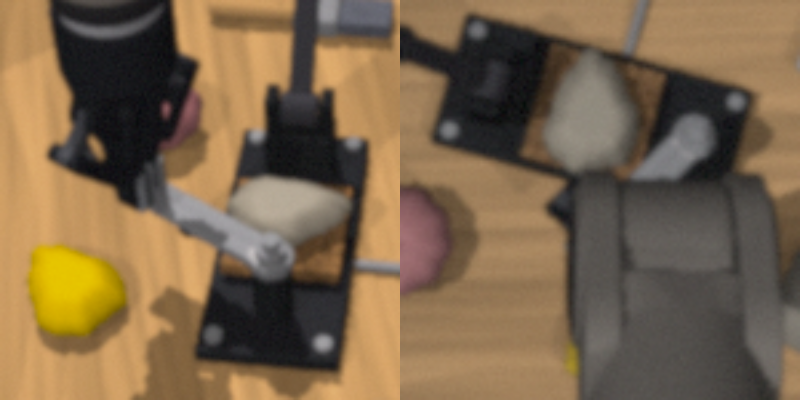

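The fingers now touch the peg at side-crop (150,180), with the tip beside it. No lateral offset, so I carry on along the arc.

```bash
python3 - <<'E'
from fit import *
Z=.062; hit=False
for s in np.linspace(S0,0.1,6)[1:]:
    p,o=pushpose(s,.019,Z,0)
    hit=robot.line_to(p,o,velocity=.08,f_stop=15)
    print(round(s,2),hit,robot.current_contact_force().round(1))
    if hit: break
if not hit:
    p,o=pushpose(-.12,.019,Z,0)
    print('final',robot.line_to(p,o,velocity=.03,f_stop=9),robot.current_contact_force().round(1))
q=robot.current_tool_pos(); print(q,pushpose(0,.019,Z,0)[0],robot.current_time_s())
robot.pause(.3)
o=[180,0,YAW+90]
b=f(-.06,.03,Z); robot.line_to([*b[:2],Z],velocity=.1); robot.line_to([*b[:2],.16],velocity=.2)
s=grab('side','s5'); t=grab('top','t5')
a=cv2.resize(s[170:320,200:350],(400,400)); b=cv2.resize(t[220:350,270:400],(400,400))
cv2.imwrite('pics/c5.png',np.hstack([a,b])[:,:,::-1]); print(robot.current_time_s())
E
```

```text
0.88 False [-1.2 -1.2 -0.1]
0.69 False [-0.1 -0.1 -0.4]
0.49 False [0.1 0.8 0.4]
0.3 False [-0.5 -0.4 -0.5]
0.1 False [-0.4 -0.3 -0.4]
final True [-0.2  0.3  0.9]
[ 0.5110838  -0.05167257  0.06116255] [ 0.51470193 -0.05202844  0.062     ] 19.25
20.8167
```

View pics/c5.png

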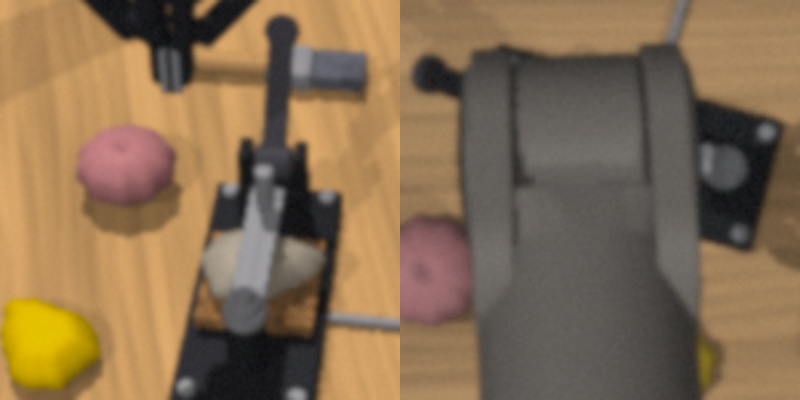

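The strap lies along the fixture with its peg at side-crop (263,172), and the 9 N stop came at -0.036 rad by my model, so it is against its stop. Now the lever.

```bash
python3 - <<'E'
from fit import *
from fit import model
print('strap0 peg pred',proj('side',f(0,.03,.106)),'seen 298.6,234.5')
o=[180,0,YAW+90]; D=-.020; R=.08
def tip(a,extra=0):
    return f(0,.075+R*np.cos(a)-.005*np.sin(a),.072+R*np.sin(a)+.005*np.cos(a)+D+extra)
p=robot.current_tool_pos(); robot.line_to([p[0],p[1],.22],velocity=.2)
top=tip(1.0); robot.line_to([top[0],top[1],.20],o,velocity=.2)
hit=False
for a in np.linspace(1.0,0.12,6):
    hit=robot.line_to(tip(a),velocity=.08,f_stop=20); print(round(a,2),hit,robot.current_contact_force().round(1))
    if hit: break
if not hit: print('final',robot.line_to(tip(0,-.012),velocity=.03,f_stop=14),robot.current_contact_force().round(1))
print(robot.current_tool_pos(),tip(0),robot.current_time_s())
robot.pause(.4)
q=robot.current_tool_pos(); robot.line_to([q[0],q[1],.2],velocity=.15)
u=f(-.16,.1,.25); robot.move_to([*u[:2],.25],o)
s=grab('side','s6'); t=grab('top','t6'); print(robot.current_time_s(),robot.current_contact_force().round(1))
a=cv2.resize(s[170:320,200:350],(400,400)); b=cv2.resize(t[220:350,270:400],(400,400))
cv2.imwrite('pics/c6.png',np.hstack([a,b])[:,:,::-1])
E
```

```text
strap0 peg pred [299.28992452 234.46005999] seen 298.6,234.5
1.0 False [-0.1 -0.2 -0.4]
0.82 False [-0.7 -0.6  0.4]
0.65 False [-0.1  0.7 -0.3]
0.47 False [ 0.  -0.3 -0.1]
0.3 False [ 0.8 -0.7 -0.2]
0.12 False [-0.5  0.2  0.1]
final True [-1.8 -1.   7.7]
[0.56822001 0.06255953 0.05712102] [0.56783164 0.0627027  0.057     ] 25.1667
27.5167 [ 0.5  0.1 -0.3]
```

View pics/c6.png

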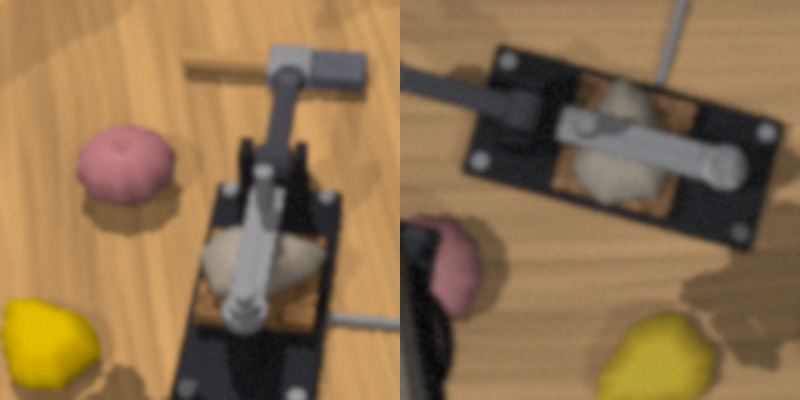

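The strap is aligned over the shell and the lever knob is now at side-crop (288,78). The 14 N stop came exactly at the level height, so I'll check the knob numerically and hand in.

```bash
python3 - <<'E'
from fit import *
for l in (0,.08,.16): print(l,proj('side',f(0,.075+.104*np.cos(l),.072+.104*np.sin(l))),'seen 308,199.3')
for s in (-.08,0,.08): print(s,proj('top',f(-.1*np.sin(s),-.07+.1*np.cos(s),.106)),'seen ~',270+190*.325,220+125*.325)
E
```

```text
0 [308.58483518 198.01635602] seen 308,199.3
0.08 [308.5216171  195.07272733] seen 308,199.3
0.16 [308.42180377 192.31613156] seen 308,199.3
-0.08 [332.19195901 256.64896104] seen ~ 331.75 260.625
0 [331.05570497 260.31847055] seen ~ 331.75 260.625
0.08 [330.21603979 264.0747824 ] seen ~ 331.75 260.625
```

```bash
python3 -c "
from h import *
print(workorder.close_job())"
```

```text
the job is handed in; nothing more can be done
None
```

The strap is against its stop over the shell, the cam lever is fully down, and the job is handed in with the arm clear. I checked strap and lever by force stop and camera; the shell's nip force I could not measure, and no verdict came back. The reported TCP height was 37 mm too low, so the first push passed over the peg without moving it; I corrected for this after a touch on bare bench.

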